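Hang the display light in its live slots and switch it on

ROBOT

A 6-joint arm with a two-finger parallel gripper is mounted at the origin on the work surface. World frame = base frame: x ahead of the robot, y to its left, z up, the work surface at z = 0. Lengths are in mm, angles in rad, forces in N, time in s.
With the tool pointing down it reaches from about 275 to 1000 mm from the base axis. Payload 8.4 kg.
Tool frame: the origin (TCP) lies between the finger pads; the fingertips stand r.finger_overhang ahead of it and the grasp point (between the pads) is the TCP (r.finger_overhang is the distance from the TCP to the fingertips, in mm); z points along the fingers, y is the line along which they close (so a half turn about z gives the same grasp; the last joint's range is limited). The gripper opens to 85 mm and grips with 20 to 120 N. Pads are 22 mm wide; open, the fingers measure 114 mm over their backs; the gripper's body (76 mm by 85 mm) begins 54 mm behind the grasp point. The pads swing forward as they close: fully open they stand 13 mm farther back than shut.
Start: joints at [1.227, 0.353, 1.633, -0, 1.155, -0.002], TCP at [209.488, 588.849, 250.281] pointing down, gripper open.
Joint ranges: [-2.63, 2.63], [-0.92, 2.1], [0.06, 2.66], [-1.3, 4.44], [0, 2.69], [-3.02, 3.02]. Speed limits (rad/s): [2.22, 2.22, 2.79, 3.14, 3.14, 3.14].

INTERFACE

Orientations are given as [roll, pitch, yaw] about the fixed x, y, z axes, in that order (R = Rz(yaw) Ry(pitch) Rx(roll)).
In Python, from rig import r, cams, sign_off gives the robot as it stands.
- The arm moves only by the shell command python3 -m crank 'ROWS' [FORCE]. ROWS is JSON, a list of rows, each a list of 7 numbers: the shift along the tool's x, y, z in m, then the turn, a rotation vector about the tool's x, y, z in rad, then the closure, from 0 (fully open) to 1 (shut). In form: [[dx, dy, dz, ax, ay, az, gripper], ...]. A call has 1 to 5 rows; each row is the pose to reach, as a shift and turn from the pose commanded when the call began, along the tool's axes at that moment; what a row does not reach only later rows make up. A row lasts 1/10 s, in which the tool goes at most 50 mm and 8.59 degrees, less where a joint would pass 70% of its speed; a pose out of reach is approached as far as the arm can. A call with a gripper value outside its range is refused whole. The fingers move at their own pace and stop on an object; FORCE is the grip in N (left out, the last holds). Time passes only in rows, so rows that repeat a pose let the fingers close. It gives the time, the measured TCP pose, the force, the opening and the grip force at its end, in the units of the state.
- r.sense(): the state, without advancing time (a new reading comes with each control period).
- cams.grab_frame(name): name is "side" or "top" or "wrist"; returns a dict with "image" (420x560x3 uint8, red, green, blue), "fx", "fy", "cx", "cy" (pixels), "position" and "orientation" of the camera in the world. Camera axes: x right, y down, z forward; pixel columns grow to the right and rows downward; lengths in mm; the calibration is good to about 2 mm. A picture is of the moment at which its call begins. There is no depth.
- sign_off(): hands the job in; it is judged then, once.
The state is a dict: "clock": time; "qpos": joint angles; "qvel": joint speeds; "joint_efforts": joint torques, N m; "eef_pos": TCP position; "tcp_rot": TCP orientation; "contact_force": force on the tool from outside, world axes, zero at the start; "wrist_torque": the same for the moment, N m; "opening": opening from 0.0 (shut) to 1.0 (fully open); "grasp_force": force on a finger pad.
Only numpy, scipy, OpenCV 4.12 (cv2) and the standard library are available. Lean on these libraries where they do the work, as an engineer would, in place of code of your own. Each camera call takes 0.05 s, during which the arm holds its last target. There are 200 camera calls.

TASK

Hang the display light under the glass shelf: push its two hook tabs into the two orange-framed slots of the upright and, still holding it, press it down until the hooks are fully home, then let go. Then switch it on at the control station by flipping the bat toggle over to the green-dot side. Do not press the emergency stop, and do not knock about the bottle, the tumbler, the award or the tin.

Things in the scene. Friction and masses are not known exactly. Their poses are not given: they have to be found in the camera images.
- light_grip (a point): Grip point on the loose display light, which stands on its carton in the attitude in which it hangs: middle of its level yellow arm (14 mm wide in y, 22 mm tall, running from 5 to 150 mm behind the plate's back), 105 mm behind the plate's back, 61 mm above the underside of puck and plate. x along the arm towards plate and tabs, z up. 0.21 to 0.35 kg; centre of mass 30 mm towards the plate.
- light_back (a point): Centre of the light's aluminium back plate (5 mm thick, 30 mm wide, 84 mm tall), on the face that meets the upright, 42 mm above its lower edge; axes as light_grip. Two copper hook tabs stand out from this face along +x.
- light_tab (a point): Tip of the lower hook tab, at the centre of its end face: 10 mm out from the plate's back, 21 mm above the plate's lower edge. Each tab is 4 mm thick (y) and 18 mm tall in all; the first 5.5 mm out from the plate is only a neck, the upper 10 mm of it, so that the hook reaches 8 mm below the neck. The upper tab is alike, 50 mm higher.
- light_puck (a point): Centre of the underside of the light's round puck lamp (64 mm across, 22 mm tall), which hangs on a 12 mm stem under the arm, 115 mm behind the plate's back. The light stands on the puck and the plate's lower edge, both at one height.
- seat (a point): Point on the slotted face of the display stand's white upright where light_back lies when the light is fully home, 182 mm above the bench; x points level into the upright, square to its face, y across, z up. To go in, the light must be 8 to 14 mm higher than its final height (11 is mid-way); then it drops until the tab necks rest on the lower slot edges.
- slot_low (a point): Centre of the lower orange-framed slot, at the upright's front face; axes as seat. Slots are 8 mm wide and 24 mm tall, one above the other every 50 mm, their lower edges 60 to 360 mm above the bench; the two with orange frames have lower edges at 160 and 210 mm. The upright is a channel 48 mm wide, 420 mm tall, open behind, 4 mm wall.
- shelf_front (a point): Middle of the lower front edge of the glass shelf above the light's place, 335 mm above the bench; axes as seat. The glass is 8 mm thick, 115 mm deep from here to the upright's face and 220 mm wide; a steel frame 20 mm tall hangs below it along both ends (8 mm wide) and at the upright.
- foot (a point): Foot of the upright's slotted face, on the top of the stand's steel foot plate, 8 mm above the bench; axes as seat. The plate is 200 mm wide, from 145 mm before this point to 75 mm behind it. Tumbler and award stand on it.
- toggle (a joint): Angle of the chrome bat toggle on the control station: 0 off (leaning to the white dot), 0.72 rad on (leaning to the green dot). Over-centre spring: past the middle (0.36) it snaps to the far side by itself; about 3 N at the tip starts it.
- toggle_tip (a point): Centre of the ball end (9.6 mm across) of the bat, 33 mm from its pivot; off, it is 12 mm on the -x side of the pivot and 99 mm above the bench. Its axes lean with the bat, turning about y.
- toggle_pivot (a point): Pivot of the bat, on the station, 68 mm above the bench; x is the level direction of flipping from off (white dot) to on (green dot), y along the station towards the side away from the emergency stop, z up. The bushing here is 12 mm across and reaches 71 mm above the bench; the station's lid is 60 mm above the bench.
- estop_top (a point): Top of the red emergency-stop mushroom (40 mm across), 94 mm above the bench, 100 mm from the bat's pivot along the station's -y; axes as toggle_pivot. The station is a fixed box 90 mm (x) by 170 mm (y), its centre 50 mm along +y of here; two push buttons 6 mm tall stand half-way to the toggle.
- estop (a joint): How far the emergency stop is pressed: 0 up, 0.006 m fully down.
- carton: Closed cardboard carton, 230 (x) by 130 (y) by 85 mm tall, fixed, on which the light stands at the start; origin at the centre of its underside.
- bottle: Blue cleaner bottle, 66 mm across, 180 mm tall, loose; origin at the centre of its underside. Leave alone.
- tumbler: Blue open cup, 72 mm across, 105 mm tall, loose on the display's foot plate beside the light's place; origin at the centre of its underside. Leave alone.
- award: Award: black base 45 by 60 mm with an upright green glass block, 85 mm tall in all, loose on the foot plate; origin at the centre of its underside. Leave alone.
- tin: Round steel tin, 62 mm across, 60 mm tall, loose on the glass shelf; origin at the centre of its underside. Leave alone.
- blanks: Stack of blank plates, 106 by 76 mm and 50 mm tall, fixed; origin at the centre of its underside.
Mind the look-alikes: they are no part of the job. What is shaped like the part that bears light_grip but pink is not meant.

How it is judged (in metres and radians):
On the way, in this order (a step that is already met when the one before it is completed fails the run):
1. the light's hooks are fully home in the orange-framed slots while the gripper still holds it (x of light_back in the frame of seat between -0.004 and 0.002 m and y of light_back in the frame of seat between -0.003 and 0.003 m and z of light_back in the frame of seat between -0.003 and 0.003 m and angle between the x axis of light_back and the x axis of seat, either way round below 0.07 rad and angle between the z axis of light_back and the z axis of seat, either way round below 0.07 rad and contact force between the fingers and light above 1 N), for 0.1 s.
2. the light hangs there by itself, let go and still (x of light_back in the frame of seat between -0.004 and 0.002 m and y of light_back in the frame of seat between -0.003 and 0.003 m and z of light_back in the frame of seat between -0.003 and 0.003 m and angle between the x axis of light_back and the x axis of seat, either way round below 0.07 rad and angle between the z axis of light_back and the z axis of seat, either way round below 0.07 rad and contact force between the fingers and light below 0.2 N and linear speed of light below 0.02 m/s), for 0.2 s.
3. the toggle is flipped on (value of joint toggle above 0.62 rad), for 0.2 s.
At the end, for the whole second after the job is handed in: The light hangs free and still in the orange-framed slots: plate centre within 3 mm across and in height, at most 4 mm off or 2 mm into the face, level and square within 0.07 rad; toggle on (beyond 0.62 rad); bystanders upright within 20 mm of their places; emergency stop up (all of step 2 and value of joint toggle above 0.62 rad and velocity of joint toggle below 0.1 rad/s and not (distance of bottle from where it was at the start of the episode above 0.02 m or angle between bottle's own z axis and vertical above 0.35 rad) and not (distance of tumbler from where it was at the start of the episode above 0.02 m or angle between tumbler's own z axis and vertical above 0.35 rad) and not (distance of award from where it was at the start of the episode above 0.02 m or angle between award's own z axis and vertical above 0.35 rad) and not (distance of tin from where it was at the start of the episode above 0.02 m or angle between tin's own z axis and vertical above 0.35 rad) and not (value of joint estop above 0.003 m)); the robot touches nothing.
It fails at once if the bottle is shoved more than 20 mm or tipped over (distance of bottle from where it was at the start of the episode above 0.02 m or angle between bottle's own z axis and vertical above 0.35 rad).
It fails at once if the tumbler is shoved more than 20 mm or tipped over (distance of tumbler from where it was at the start of the episode above 0.02 m or angle between tumbler's own z axis and vertical above 0.35 rad).
It fails at once if the award is shoved more than 20 mm or tipped over (distance of award from where it was at the start of the episode above 0.02 m or angle between award's own z axis and vertical above 0.35 rad).
It fails at once if the tin is shoved more than 20 mm or tipped over (distance of tin from where it was at the start of the episode above 0.02 m or angle between tin's own z axis and vertical above 0.35 rad).
It fails at once if the emergency stop is pressed (value of joint estop above 0.003 m).
It also fails if it takes over 62 s, if anything falls off the work surface, if the arm or the gripper's body presses on something with over 40 N, if the wrist force passes 120 N, or if a joint passes its speed limit or range.

## Working session

There is one attempt and no reset: what is moved stays moved. The work goes in short steps, Python scripts to look and compute and a shell command to move; the robot and the scene stay as the last step left them, time stands still between calls to the robot, and variables do not carry over. Pictures are saved under pics/ and viewed, at most 10 in all, crops included, and the job is handed in when it is done.

```bash
mkdir -p pics; ls
cat > h.py <<'E'
from rig import r,cams,sign_off
import numpy as np,cv2
from scipy.spatial.transform import Rotation as R
def cam(n):
    f=cams.grab_frame(n);np.save(f'pics/{n}.npy',f,allow_pickle=True);return f
def rot(o):
    o=np.array(o,float)
    if o.shape==(3,3):return o
    if o.size==4:raise Exception(o)
    return R.from_euler('xyz',o).as_matrix()
def proj(f,p):
    q=(np.atleast_2d(p)-np.array(f['position']))@rot(f['orientation'])
    return np.c_[f['fx']*q[:,0]/q[:,2]+f['cx'],f['fy']*q[:,1]/q[:,2]+f['cy']]
def ray(f,u,v):
    d=rot(f['orientation'])@np.array([(u-f['cx'])/f['fx'],(v-f['cy'])/f['fy'],1]);return np.array(f['position']),d/np.linalg.norm(d)
def onz(f,u,v,z):
    p,d=ray(f,u,v);return p+d*(z-p[2])/d[2]
def tri(*rs):
    A=sum(np.eye(3)-np.outer(d,d) for p,d in rs);b=sum((np.eye(3)-np.outer(d,d))@p for p,d in rs);return np.linalg.solve(A,b)
def load(n):return np.load(f'pics/{n}.npy',allow_pickle=True).item()
def save(im,name,box=None,s=1):
    if box:im=im[box[1]:box[3],box[0]:box[2]]
    im=cv2.resize(im,None,fx=s,fy=s,interpolation=cv2.INTER_CUBIC);cv2.imwrite(f'pics/{name}.png',im[:,:,::-1])
E
python3 - <<'E'
from h import *
for n in('top','side'):
    f=cam(n);save(f['image'],n+'0',s=1.42);print(n,f['fx'],f['cx'],f['cy'],f['position'],f['orientation'])
print(r.sense(),r.finger_overhang)
E
```

```text
pics
top 399.6050407642266 272.1034784709759 217.42631109084365 [ 235.32174597  -14.51813484 1681.45230836] [-2.93261128 -0.00591022 -1.59908798]
side 545.5250458719102 280.38869369254866 218.2949028141986 [ -174.02821262 -1295.7792596   1453.91502248] [-2.27571943 -0.01561453 -0.49708463]
{'clock': 0.1, 'qpos': array([ 1.22660148e+00,  3.53571975e-01,  1.63403814e+00, -8.56003582e-06,
        1.15519934e+00, -2.39682919e-03]), 'qvel': array([ 0.00017687, -0.00090191, -0.00299304, -0.00018602,  0.00069615,
       -0.00151471]), 'joint_efforts': array([ 2.45505780e-04, -6.06354403e+01, -3.42818320e+01, -1.95059042e-04,
        3.98650867e-03, -8.51324148e-05]), 'eef_pos': array([209.35718243, 588.47791002, 249.65030901]), 'tcp_rot': array([-3.14037583e+00,  4.91065725e-06,  2.79979810e+00]), 'contact_force': array([ 0.41268912, -0.07679339, -0.64896585]), 'wrist_torque': array([ 0.00916167, -0.00825984, -0.01467757]), 'grasp_force': 0.0, 'opening': 1.0019272283478977} 19.0
```

View pics/top0.png

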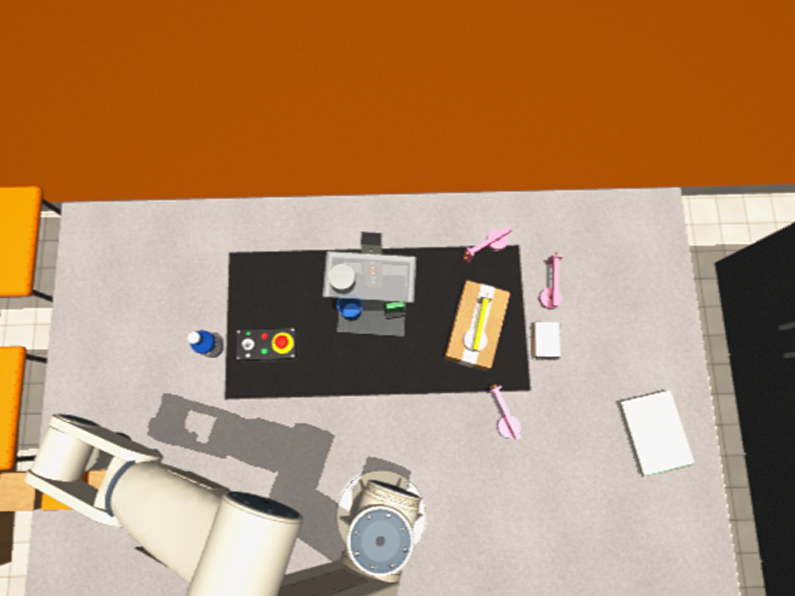

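View pics/side0.png

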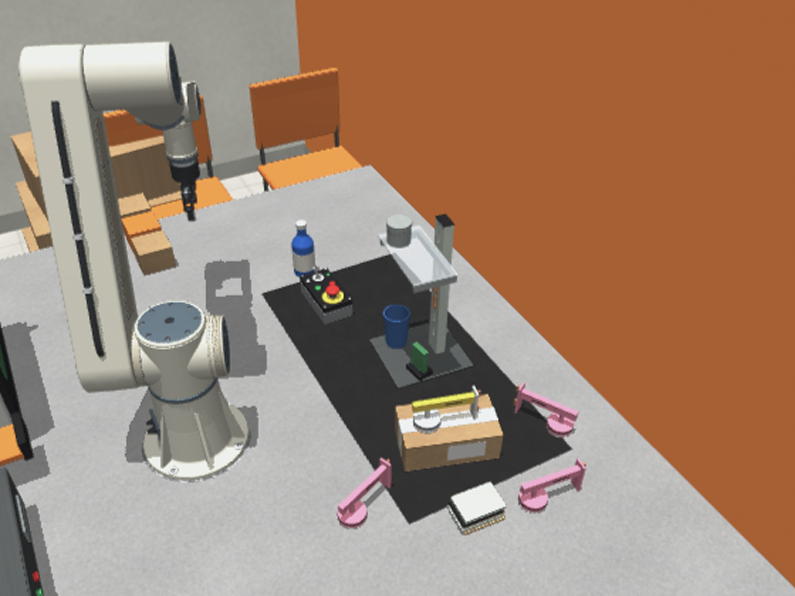

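The top view shows the light on its carton (yellow arm about (480,322)/1.42), the upright at (371,243)/1.42, and the station with its e-stop at (283,343)/1.42. The bottle is left of the station, and the tumbler and award stand under the shelf front. In the side view the light is at (445,400), the shelf at (418,260) and the station at (325,290). Next I'll get rough positions by colour.

Run:
```python
from h import *
def blob(f,lo,hi,box):
    hsv=cv2.cvtColor(f['image'],cv2.COLOR_RGB2HSV);m=cv2.inRange(hsv,lo,hi)
    k=np.zeros_like(m);x0,y0,x1,y1=[int(b/1.42) for b in box];k[y0:y1,x0:x1]=m[y0:y1,x0:x1]
    return np.argwhere(k)[:,::-1].astype(float)
t,s=load('top'),load('side')
P={}
for n,f,box in(('top',t,(440,275,515,375)),('side',s,(400,385,500,430))):
    b=blob(f,(24,150,110),(34,255,255),box);c=b.mean(0);w,V=np.linalg.eigh(np.cov(b.T));d=V[:,1];e=(b-c)@d
    P[n]=(c,c+d*e.min(),c+d*e.max());print(n,len(b),*P[n])
for i in range(3):print('top z157',onz(t,*P['top'][i],157))
print('tri c',tri(ray(t,*P['top'][0]),ray(s,*P['side'][0])))
# estop
for n,f,box in(('top',t,(265,325,300,360)),('side',s,(315,275,350,305))):
    b=blob(f,(0,180,100),(8,255,255),box);print(n,'red',len(b),b.mean(0));P[n+'r']=b.mean(0)
print('estop',tri(ray(t,*P['topr']),ray(s,*P['sider'])),onz(t,*P['topr'],94))
print('toggle approx',onz(t,248/1.42,344/1.42,90))
print('upright top',[onz(t,u/1.42,v/1.42,420) for u,v in((361,232),(382,233),(361,250),(382,251))])
print('shelf front',[onz(t,u/1.42,v/1.42,343) for u,v in((323,297),(414,302),(327,252),(415,256))])
print('foot front',[onz(t,u/1.42,v/1.42,8) for u,v in((337,332),(405,335))])
print('carton',[onz(t,u/1.42,v/1.42,85) for u,v in((466,281),(510,291),(446,358),(490,369))])
```

```text
top 121 [337.95867769 227.23966942] [341.63877421 209.92323214] [334.13306976 245.24080046]
side 108 [310.25       284.58333333] [333.10277672 280.58784666] [290.82168501 287.98010103]
top z157 [ 512.38965092 -287.22502572  157.        ]
top z157 [ 580.92786264 -305.97244816  157.        ]
top z157 [ 442.466651   -268.09881884  157.        ]
tri c [ 510.97537732 -288.24547374  142.71290628]
top red 60 [196.36666667 239.88333333]
side red 45 [233.91111111 202.66666667]
estop [489.42169044 272.99673249  90.41583645] [487.81194303 272.6768851   94.        ]
toggle approx [481.21763018 360.31062677  90.        ]
upright top [array([687.56646595,  24.63010165, 420.        ]), array([683.82042652, -24.40505708, 420.        ]), array([643.56869696,  25.46670318, 420.        ]), array([639.85516504, -23.23144352, 420.        ])]
shelf front [array([552.04026388, 122.08175191, 343.        ]), array([533.70700927, -97.67421157, 343.        ]), array([665.55055319, 111.65986336, 343.        ]), array([ 649.55621344, -104.58679559,  343.        ])]
foot front [array([522.81289449, 115.04391406,   8.        ]), array([508.19586437, -87.73785719,   8.        ])]
carton [array([ 649.70116752, -267.35012161,   85.        ]), array([ 616.37746865, -393.25744748,   85.        ]), array([ 426.71900712, -197.90064059,   85.        ]), array([ 392.24346191, -320.26890899,   85.        ])]
```

```bash
cat >> h.py <<'E'
def Rt(yaw,tilt):  # tilt = angle of fingers below level
    z=np.array([np.cos(tilt)*np.cos(yaw),np.cos(tilt)*np.sin(yaw),-np.sin(tilt)]);y=np.array([-np.sin(yaw),np.cos(yaw),0]);return np.c_[np.cross(y,z),y,z]
def delta(p,Rm):
    s=r.sense();R0=rot(s['tcp_rot']);d=R0.T@(np.array(p)-s['eef_pos'])/1000
    print('at',s['eef_pos'].round(1),'t',round(s['clock'],2),'shift',d.round(4),'turn',R.from_matrix(R0.T@Rm).as_rotvec().round(4))
E
python3 -c "
from h import *
delta([440,330,300],Rt(-.08,np.pi/2))"
```

```text
at [209.4 588.5 249.7] t 0.1 shift [-0.3039 -0.1663 -0.0501] turn [-1.200e-03 -2.000e-04 -2.618e-01]
```

```bash
python3 -m crank '[[-0.304,-0.166,-0.05,0,0,-0.262,0],[-0.304,-0.166,-0.05,0,0,-0.262,0],[-0.304,-0.166,-0.05,0,0,-0.262,0],[-0.304,-0.166,-0.05,0,0,-0.262,0],[-0.304,-0.166,-0.05,0,0,-0.262,0]]' 40
python3 -c "
from h import *
delta([440,330,300],Rt(-.08,np.pi/2))"
```

```text
clock: 0.6
eef_pos: [374.8, 403.0, 286.0]
tcp_rot: [-3.141, -0.0, 3.062]
contact_force: [0.6, 0.6, -0.9]
opening: 0.998
grasp_force: 0.0
at [374.8 403.  286. ] t 0.6 shift [-0.0707 -0.0676 -0.014 ] turn [-0.0003 -0.0002  0.0006]
```

```bash
python3 -m crank '[[0,0,0,0,0,0,0]]' >/dev/null
python3 - <<'E'
from h import *
delta([440,330,300],Rt(-.08,np.pi/2))
f=cam('wrist');save(f['image'],'w1',s=1.42);print(f['fx'],f['position'],f['orientation'])
E
```

```text
at [377.4 400.9 286.7] t 0.7 shift [-0.0684 -0.0654 -0.0131] turn [-0.0006  0.0019 -0.0043]
320.341784258634 [296.88993569 408.00998355 410.41716267] [2.81832726e+00 1.59144876e-03 1.48569592e+00]
```

View pics/w1.png

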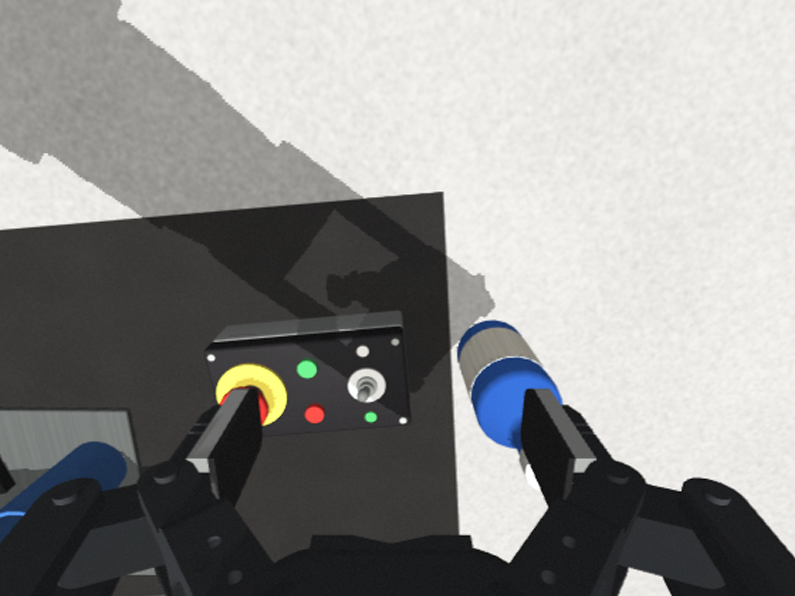

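The wrist view (image down = +x, right = +y) shows the station: white dot (362,351), green dot (371,417), bushing (366,385), e-stop around (250,395). The bottle is at (505,390), to the right. Now compute the station positions.

Run:
```python
from h import *
f=load('wrist')
for n,u,v,z in(('white',362,351,60),('green',371,417,60),('bush',366,384,66),('corner1',403,327,60),('c2',410,423,60),('c3',207,347,60),('estopyellow',251,394,62),('bottlecap? ',530,475,180)):
    print(n,onz(f,u/1.42,v/1.42,z).round(1))
delta([330,15,330],Rt(-.08,np.pi/4))
```

```text
white [455.5 369.6  60. ]
green [520.  370.8  60. ]
bush [483.6 370.4  66. ]
corner1 [436.7 405.7  60. ]
c2 [529.  404.8  60. ]
c3 [440.9 240.   60. ]
estopyellow [487.1 269.6  62. ]
bottlecap?  [492.5 476.5 180. ]
at [375.8 402.8 286.3] t 0.75 shift [ 0.013  -0.3902 -0.0438] turn [-0.0014 -0.7849 -0.004 ]
```

```bash
python3 -m crank '[[0.013,-0.39,-0.044,0,-0.785,0,0],[0.013,-0.39,-0.044,0,-0.785,0,0],[0.013,-0.39,-0.044,0,-0.785,0,0],[0.013,-0.39,-0.044,0,-0.785,0,0],[0.013,-0.39,-0.044,0,-0.785,0,0]]' 
python3 -c "
from h import *
delta([420,15,250],Rt(-.08,np.pi/4))"
```

```text
clock: 1.25
eef_pos: [345.3, 157.3, 314.0]
tcp_rot: [3.139, 0.755, 3.062]
contact_force: [0.9, -2.1, 0.8]
opening: 1.002
grasp_force: 0.0
at [345.3 157.3 314. ] t 1.25 shift [-0.0186 -0.1362  0.105 ] turn [ 0.0035 -0.0301  0.0004]
```

```bash
python3 -m crank '[[-0.019,-0.136,0.105,0,-0.03,0,0],[-0.019,-0.136,0.105,0,-0.03,0,0],[-0.019,-0.136,0.105,0,-0.03,0,0],[-0.019,-0.136,0.105,0,-0.03,0,0],[-0.019,-0.136,0.105,0,-0.03,0,0]]'
python3 - <<'E'
from h import *
delta([420,15,250],Rt(-.08,np.pi/4))
f=cam('wrist');save(f['image'],'w2',s=1.42);print(f['position'],f['orientation'])
for p in ([658,2.5,172],[658,2.5,222]):print(proj(f,p)*1.42)
E
```

```text
clock: 1.75
eef_pos: [420.7, 15.7, 250.1]
tcp_rot: [3.139, 0.781, 3.062]
contact_force: [0.6, 1.0, -0.3]
opening: 1.0
grasp_force: 0.0
at [420.7  15.7 250.1] t 1.75 shift [ 0.0005 -0.0007 -0.0004] turn [ 0.0028 -0.0041  0.0004]
[277.0647036   26.96534197 280.93580328] [ 2.03902931e+00 -6.35315374e-04  1.49219070e+00]
[[397.1517285  389.20650823]]
[[397.58223118 449.86173709]]
```

View pics/w2.png

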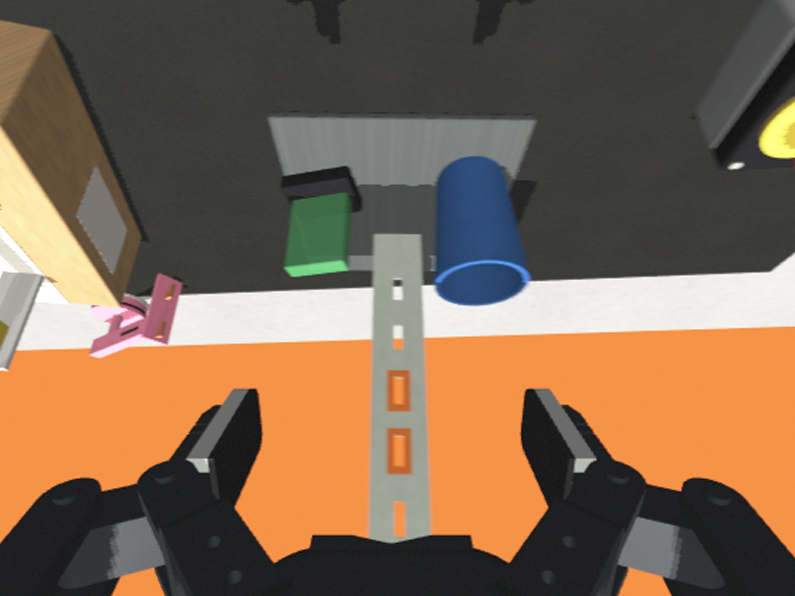

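The wrist view shows the two orange frames at about (398.5,391) and (400,451), within 2 px of the prediction. The upright's foot spans (374..421, 234) and the foot plate's front corners are (268,117) and (536,120). I'll refine this with code.

Run:
```python
from h import *
from scipy.optimize import least_squares
f=load('wrist');im=f['image']
hsv=cv2.cvtColor(im,cv2.COLOR_RGB2HSV)
wall=hsv[int(450/1.42),int(320/1.42)];fr=hsv[int(391/1.42),int(391/1.42)];print(wall,fr)
# saturated-orange (frame + wall seen through) bbox vs grey upright
C=[]
for y0,y1 in((365,416),(424,480)):
    sub=hsv[int(y0/1.42):int(y1/1.42),268:295]
    w=(sub[...,1].astype(float)-60).clip(0,150);yy,xx=np.mgrid[:w.shape[0],:w.shape[1]]
    C.append(((xx*w).sum()/w.sum()+268,(yy*w).sum()/w.sum()+int(y0/1.42)))
print(np.array(C)*1.42)
row=lambda v:hsv[v,255:310,1]
E_=[]
for v in (180,195,205,325,340):
    s=cv2.GaussianBlur(im[v:v+1].astype(float),(3,1),0)[0].astype(float);g=np.abs(np.diff(s,axis=0)).sum(1)
    a=258+g[258:270].argmax();b=292+g[292:306].argmax();E_.append((v,a+.5,b+.5))
print(E_)
ang=(C[0][0]+C[1][0])/2
# slot fit: x,y with z known
def res(p):return (proj(f,[[p[0],p[1],172],[p[0],p[1],222]])-np.array(C)).ravel()
s=least_squares(res,[658,2.5]);print('slot xy',s.x,s.fun)
print('foot',[onz(f,u/1.42,v/1.42,8).round(1) for u,v in((374,234.5),(421,234.5),(268,117),(536,120))])
```

```text
[ 13 180 246] [ 11 190 191]
[[397.94869909 390.58433837]
 [398.50378858 450.9333042 ]]
[(180, np.float64(262.5), np.float64(296.5)), (195, np.float64(261.5), np.float64(297.5)), (205, np.float64(262.5), np.float64(296.5)), (325, np.float64(260.5), np.float64(301.5)), (340, np.float64(259.5), np.float64(301.5))]
slot xy [662.63684176   2.91949297] [ 0.02841814  0.07264503 -0.02682637 -0.11948777]
foot [array([661.1, -20.4,   8. ]), array([664.9,  27.8,   8. ]), array([507.1, -81.8,   8. ]), array([525.5, 115.8,   8. ])]
```

```bash
python3 -c "
from h import *
Rm=Rt(-.268,np.pi/4);delta(np.array([485.6,-280,146])-100*Rm[:,2],Rm)"
```

```text
at [420.7  10.1 248.2] t 1.8 shift [ 0.0078 -0.2706  0.0367] turn [ 0.1275 -0.007   0.129 ]
```

```bash
python3 -m crank '[[0.008,-0.266,0.037,0.127,-0.007,0.129,0],[0.008,-0.266,0.037,0.127,-0.007,0.129,0],[0.008,-0.266,0.037,0.127,-0.007,0.129,0],[0.008,-0.266,0.037,0.127,-0.007,0.129,0],[0.008,-0.266,0.037,0.127,-0.007,0.129,0]]' >/dev/null
python3 -m crank '[[0,-0.015,0,0,0,0,0],[0,-0.015,0,0,0,0,0]]' >/dev/null
python3 - <<'E'
from h import *
Rm=Rt(-.268,np.pi/4);delta(np.array([485.6,-280,146])-100*Rm[:,2],Rm)
f=cam('wrist');save(f['image'],'w3',s=1.42);print(f['position'],f['orientation'])
c,s=np.cos(-.268),np.sin(-.268)
for a in(45,0,-100):
  print(a,proj(f,[485.6+c*a,-280+s*a,157])*1.42)
E
```

```text
at [ 431.1 -159.9  233.3] t 2.5 shift [ 0.0022 -0.0998  0.0278] turn [-0.064  -0.0107  0.0039]
[ 294.57867307 -114.21538935  264.92320891] [2.04428639 0.0492057  1.25965917]
45 [[250.55577863 341.82911209]]
0 [[225.45270811 311.80802017]]
-100 [[127.30138222 194.42755971]]
```

View pics/w3.png

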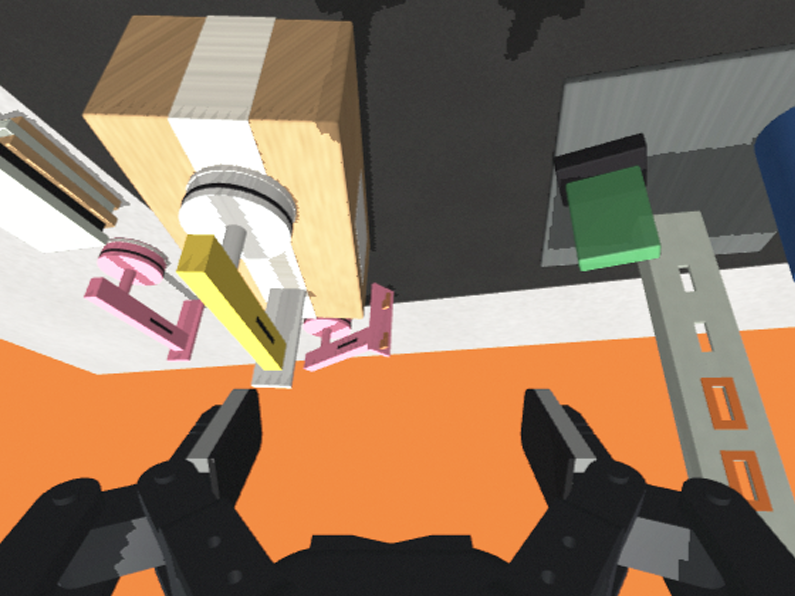

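The picture shows the light upside down (image up = world down). The arm's rear top edge is at (178..208,271), its far top edge is near (264..284,368), and the plate is at (285,340). The last move stopped short.

Run:
```python
from h import *
f=load('wrist')
a=onz(f,193/1.42,271/1.42,157);b=onz(f,273/1.42,368.5/1.42,157);d=b-a
print(a,b,np.linalg.norm(d),np.arctan2(d[1],d[0]),'grip',a+d/np.linalg.norm(d)*45)
Rm=Rt(-.268,np.pi/4);delta(np.array([485.6,-280,146])-70*Rm[:,2],Rm)
```

```text
[ 442.57656767 -267.31384607  157.        ] [ 580.61841845 -305.97489868  157.        ] 143.3535125357475 -0.2730714060036141 grip [ 485.90918767 -279.44990983  157.        ]
at [ 431.  -159.3  233.3] t 2.55 shift [ 0.0018 -0.0985  0.0579] turn [-0.0631 -0.0105  0.0044]
```

```bash
python3 -m crank '[[0.002,-0.098,0.05,-0.063,-0.01,0.004,0],[0.002,-0.098,0.05,-0.063,-0.01,0.004,0],[0.002,-0.098,0.05,-0.063,-0.01,0.004,0],[0.002,-0.098,0.05,-0.063,-0.01,0.004,0],[0.002,-0.098,0.05,-0.063,-0.01,0.004,0]]' >/dev/null
python3 - <<'E'
from h import *
Rm=Rt(-.271,np.pi/4);delta(np.array([485.7,-279.7,146]),Rm)
E
```

```text
at [ 461.  -192.8  228. ] t 3.05 shift [ 0.022  -0.0686  0.0984] turn [-0.0886 -0.0307  0.0027]
```

```bash
python3 -m crank '[[0,0,0,0,0,0,0]]'
python3 - <<'E'
from h import *
s=r.sense();print(s['qpos'].round(3),s['qvel'].round(3))
Rm=Rt(-.271,np.pi/4);delta(np.array([485.7,-279.7,146])-70*Rm[:,2],Rm);print(rot(s['tcp_rot']).round(3),Rm.round(3))
E
```

```text
clock: 3.15
eef_pos: [460.8, -192.9, 228.1]
tcp_rot: [-3.052, 0.755, 2.872]
contact_force: [0.1, -0.1, 0.7]
opening: 0.998
grasp_force: 0.0
[-3.990e-01 -3.700e-02  2.419e+00 -1.295e+00  1.000e-03 -3.700e-01] [ 0.001 -0.005  0.005  0.001 -0.001  0.004]
at [ 460.8 -192.9  228.1] t 3.15 shift [ 0.0241 -0.0747  0.0289] turn [-0.0888 -0.0306  0.0024]
[[-0.702  0.324  0.634]
 [ 0.194  0.944 -0.268]
 [-0.685 -0.065 -0.726]] [[-0.681  0.268  0.681]
 [ 0.189  0.964 -0.189]
 [-0.707  0.    -0.707]]
```

The arm ran into its wrist singularity (q5≈0), because 45° is too flat here. I'll use a 62° tilt and grip 118 mm behind the plate's back, which still clears the shelf.

```bash
cat >> h.py <<'E'
T=np.radians(62)
E
python3 - <<'E'
from h import *
Rm=Rt(-.271,T);delta(np.array([473.2,-276.2,146])-90*Rm[:,2],Rm)
E
```

```text
at [ 460.8 -192.9  228.1] t 3.15 shift [ 0.0077 -0.0769  0.0032] turn [-0.0885  0.2659 -0.0107]
```

```bash
python3 -m crank '[[0.008,-0.077,0.003,-0.088,0.266,-0.011,0],[0.008,-0.077,0.003,-0.088,0.266,-0.011,0],[0.008,-0.077,0.003,-0.088,0.266,-0.011,0],[0.008,-0.077,0.003,-0.088,0.266,-0.011,0],[0.008,-0.077,0.003,-0.088,0.266,-0.011,0]]' >/dev/null
python3 - <<'E'
from h import *
s=r.sense();print(s['qpos'].round(3))
Rm=Rt(-.271,T);delta(np.array([473.2,-276.2,146])-90*Rm[:,2],Rm)
E
```

```text
[-4.310e-01  1.910e-01  2.401e+00 -1.295e+00  1.000e-03 -4.150e-01]
at [ 441.4 -201.4  123.7] t 3.65 shift [-0.0596 -0.0704 -0.0771] turn [-0.0839  0.055   0.0002]
```

Run:
```python
from h import *
delta([480,-215,290],Rt(-.42,np.pi/2))
```

```text
at [ 441.4 -201.4  123.7] t 3.65 shift [-0.1209 -0.0132 -0.1205] turn [-0.0418  0.5484  0.1248]
```

```bash
python3 -m crank '[[-0.121,-0.013,-0.12,0,0,0,0],[-0.121,-0.013,-0.12,0,0,0,0],[-0.121,-0.013,-0.12,0,0,0,0],[-0.121,-0.013,-0.12,-0.042,0.548,0.125,0],[-0.121,-0.013,-0.12,-0.042,0.548,0.125,0]]' 
python3 -m crank '[[0,0,0,0,0.15,0,0],[0,0,0,0,0.3,0,0],[0,0,0,0,0.4,0,0]]'
python3 - <<'E'
from h import *
s=r.sense();print(s['qpos'].round(3))
delta([480,-215,290],Rt(-.42,np.pi/2))
E
```

```text
clock: 4.15
eef_pos: [455.1, -239.2, 207.3]
tcp_rot: [-3.0, 0.401, 2.804]
contact_force: [0.7, -2.9, -0.9]
opening: 0.999
grasp_force: 0.0
clock: 4.45
eef_pos: [458.9, -241.1, 210.3]
tcp_rot: [-3.008, 0.011, 2.749]
contact_force: [0.2, -0.1, -0.6]
opening: 1.002
grasp_force: 0.0
[-0.404  0.228  1.914 -0.159  0.993 -1.494]
at [ 458.9 -241.1  210.3] t 4.45 shift [-0.0104  0.0213 -0.0832] turn [-0.133   0.0127  0.0262]
```

Run:
```python
from h import *
Rm=Rt(-.271,T);delta(np.array([473.2,-276.2,146])-80*Rm[:,2],Rm)
```

```text
at [ 458.9 -241.1  210.3] t 4.45 shift [ 0.0106 -0.0321 -0.0022] turn [-0.1609 -0.4846 -0.0875]
```

```bash
python3 -m crank '[[0.011,-0.032,-0.002,-0.161,-0.485,-0.088,0],[0.011,-0.032,-0.002,-0.161,-0.485,-0.088,0],[0.011,-0.032,-0.002,-0.161,-0.485,-0.088,0],[0.011,-0.032,-0.002,-0.161,-0.485,-0.088,0],[0.011,-0.032,-0.002,-0.161,-0.485,-0.088,0]]' >/dev/null
python3 - <<'E'
from h import *
s=r.sense();print(s['qpos'].round(3))
Rm=Rt(-.271,T);delta(np.array([473.2,-276.2,146]),Rm)
E
```

```text
[-0.669  0.039  2.23   0.434  0.45  -2.322]
at [ 433.3 -265.3  214. ] t 4.95 shift [-0.0043  0.0002  0.0794] turn [-0.0003  0.0038  0.0003]
```

```bash
python3 -m crank '[[-0.004,0,0.04,0,0.004,0,0],[-0.004,0,0.079,0,0.004,0,0],[-0.004,0,0.079,0,0.004,0,0],[-0.004,0,0.079,0,0.004,0,0]]'
python3 - <<'E'
from h import *
Rm=Rt(-.271,T);delta(np.array([473.2,-276.2,146]),Rm);print(r.sense()['qpos'].round(3))
f=cam('wrist');save(f['image'],'w4',s=1.42)
E
```

```text
clock: 5.35
eef_pos: [473.9, -276.2, 146.0]
tcp_rot: [3.141, 0.484, 2.872]
contact_force: [0.2, 0.4, 0.2]
opening: 0.999
grasp_force: 0.0
at [ 473.9 -276.2  146. ] t 5.35 shift [ 0.0006 -0.0002 -0.0003] turn [ 0.0009 -0.0043  0.0009]
[-0.627  0.23   2.208  0.596  0.294 -2.466]
```

View pics/w4.png

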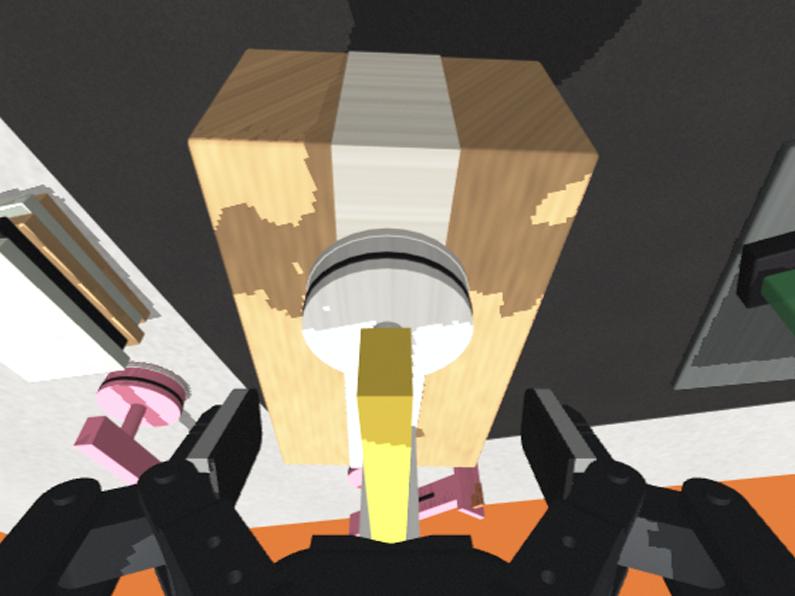

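The arm lies between the open pads, with its rear top edge at (359..411,396) and its far end around (391,540). I'll check the centring, then close.

```bash
python3 - <<'E'
from h import *
f=load('wrist');c,s=np.cos(-.271),np.sin(-.271)
for u,v in((385,396),(391,535)):
    p=onz(f,u/1.42,v/1.42,157);d=p-np.array([485.7,-279.7,157]);print(p,'along',d[0]*c+d[1]*s,'across',-d[0]*s+d[1]*c)
E
python3 -m crank '[[0,0,0,0,0,0,0.3],[0,0,0,0,0,0,0.6],[0,0,0,0,0,0,0.8],[0,0,0,0,0,0,1],[0,0,0,0,0,0,1]]' 60
python3 -m crank '[[0,0,0,0,0,0,1],[0,0,0,0,0,0,1],[0,0,0,0,0,0,1]]' 110
```

```text
[ 442.88276696 -268.91000846  157.        ] along -44.14298931502894 across -1.0657657785188128
[ 545.70126243 -295.87159158  157.        ] along 62.140492749499046 across 0.48065434045491173
clock: 5.9
eef_pos: [474.2, -277.2, 146.5]
tcp_rot: [-3.141, 0.486, 2.871]
contact_force: [-5.2, -1.4, 8.6]
opening: 0.156
grasp_force: 61.5
clock: 6.2
eef_pos: [474.2, -277.3, 146.6]
tcp_rot: [-3.141, 0.487, 2.871]
contact_force: [-5.6, 1.0, 9.0]
opening: 0.15
grasp_force: 107.1
```

```bash
python3 -m crank '[[-0.01,0,-0.019,0,0,0,1],[-0.03,0,-0.055,0,0,0,1],[-0.04,0,-0.075,0,0,0,1],[-0.04,0,-0.075,0,0,0,1]]'
python3 - <<'E'
from h import *
delta([440,22,235],Rt(-.085,T));print(r.sense()['qpos'].round(3))
E
```

```text
clock: 6.6
eef_pos: [475.7, -278.0, 234.2]
tcp_rot: [-3.139, 0.49, 2.872]
contact_force: [0.4, -0.4, -3.4]
opening: 0.147
grasp_force: 108.1
at [ 475.7 -278.   234.2] t 6.6 shift [ 0.1004  0.2796 -0.0553] turn [-0.0895  0.0014 -0.1626]
[-0.627  0.075  2.132  0.348  0.495 -2.199]
```

```bash
python3 -m crank '[[0.015,0.04,-0.008,-0.013,0,-0.023,1],[0.03,0.08,-0.016,-0.026,0,-0.046,1],[0.045,0.12,-0.024,-0.039,0,-0.07,1],[0.06,0.16,-0.032,-0.052,0,-0.093,1],[0.075,0.2,-0.04,-0.065,0,-0.116,1]]'
python3 - <<'E'
from h import *
delta([440,22,235],Rt(-.085,T));print(r.sense()['qpos'].round(3))
E
```

```text
clock: 7.1
eef_pos: [444.2, -60.0, 229.4]
tcp_rot: [3.138, 0.483, 3.003]
contact_force: [0.7, -0.1, -3.8]
opening: 0.145
grasp_force: 108.7
at [444.2 -60.  229.4] t 7.1 shift [ 0.0111  0.0807 -0.0119] turn [-0.0213 -0.0059 -0.0478]
[-0.141 -0.111  2.323  0.011  0.447 -1.583]
```

```bash
python3 -m crank '[[0.005,0.03,-0.004,-0.007,-0.002,-0.016,1],[0.009,0.06,-0.008,-0.015,-0.004,-0.032,1],[0.011,0.081,-0.012,-0.021,-0.006,-0.048,1],[0.011,0.081,-0.012,-0.021,-0.006,-0.048,1],[0.011,0.081,-0.012,-0.021,-0.006,-0.048,1]]' >/dev/null
python3 - <<'E'
from h import *
delta([515.5,15.5,212.6],Rt(-.085,T));print(r.sense()['qpos'].round(3))
f=cam('wrist');save(f['image'],'w5',s=1.42)
for z in(172,222):print(proj(f,[662.6,2.9,z])*1.42)
E
```

```text
at [440.9  21.2 235.4] t 7.6 shift [-0.0553  0.0006  0.0553] turn [-0.0006  0.0001  0.002 ]
[ 0.113 -0.134  2.327 -0.204  0.476 -1.216]
[[391.65791896 491.16705713]]
[[391.56745869 564.66796823]]
```

View pics/w5.png

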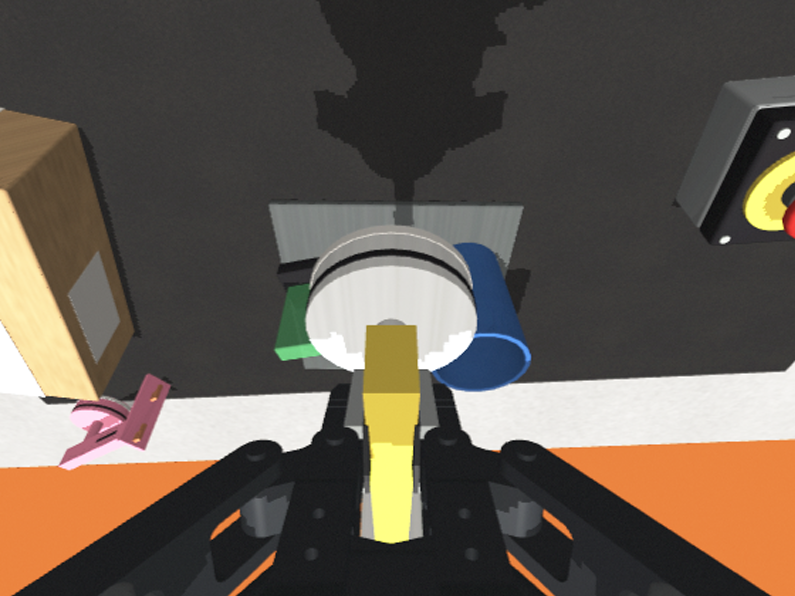

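The light is held centred: arm column 391, against a predicted slot column of 391.6. The foot plate's front corners are at (268,204) and (524,207). I'll check yaw once more from these.

```bash
python3 - <<'E'
from h import *
f=load('wrist')
a,b=[onz(f,u/1.42,v/1.42,8) for u,v in((268,203.5),(524,207.5))];d=b-a;print(a,b,np.linalg.norm(d),-np.arctan2(d[0],d[1]))
m=(a+b)/2
for y in(-.08,-.09):print(m+145*np.array([np.cos(y),np.sin(y),0]))
# yaw of held arm seen: rear top edge mid and far mid
Ra=rot(r.sense()['tcp_rot']);t=r.sense()['eef_pos']
z=t[2]+11
for u,v in((390.5,393),(391,538)):
    p=onz(f,u/1.42,v/1.42,z);c,s=np.cos(-.085),np.sin(-.085);e=p-t;print('along',e[0]*c+e[1]*s,'across',-e[0]*s+e[1]*c)
E
python3 -m crank '[[-0.015,0,0.015,0,0,0,1],[-0.03,0,0.03,0,0,0,1],[-0.045,0,0.045,0,0,0,1],[-0.055,0,0.055,0,0,0.001,1],[-0.055,0,0.055,0,0,0.001,1]]'
```

```text
[506.92584857 -80.77966789   8.        ] [527.08424104 117.77468642   8.        ] 199.57502951288038 -0.10117913017627268
[661.54129222   6.90987864   8.        ]
[661.41819109   5.46511963   8.        ]
along -34.114554065138705 across 0.49336210986195983
along 78.3043337767641 across 0.7204520839457675
clock: 8.15
eef_pos: [517.1, 12.9, 213.3]
tcp_rot: [-3.141, 0.49, 3.053]
contact_force: [0.4, 0.3, -2.5]
opening: 0.145
grasp_force: 108.7
```

Run:
```python
from h import *
delta([521.6,15.2,212.6],Rt(-.09,T));print(r.sense()['qpos'].round(3))
f=cam('side');save(f['image'],'s2',box=(270,150,370,260),s=5.4)
```

```text
at [517.1  12.9 213.3] t 8.15 shift [-0.0034  0.0027  0.0027] turn [-0.      0.0016  0.0016]
[ 0.069  0.045  2.225 -0.195  0.394 -1.252]
```

View pics/s2.png

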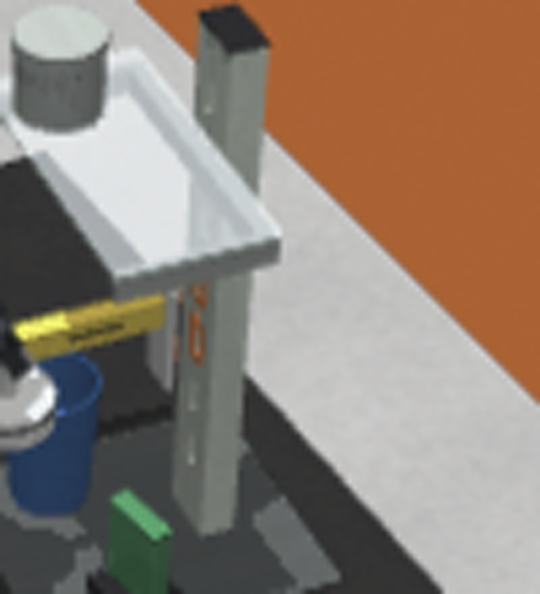

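The side crop shows the light level in front of the slots, with the plate's foot at (168,390), the lower orange frame at (196,338), and the tumbler and award clear. Next I correct the pose and ease in.

```bash
python3 -m crank '[[-0.003,0.003,0.003,0,0.001,0.002,1],[-0.003,0.003,0.003,0,0.001,0.002,1],[-0.003,0.003,0.003,0,0.001,0.002,1]]' >/dev/null
python3 - <<'E'
from h import *
delta([521.6,15.2,212.6],Rt(-.09,T));print(r.sense()['contact_force'])
E
```

```text
at [520.2  16.9 213.4] t 8.5 shift [-0.0009 -0.0016  0.0015] turn [0.0011 0.0023 0.0016]
[ 0.33811971 -1.10127058 -2.73976404]
```

```bash
python3 -m crank '[[-0.001,-0.0016,0.0015,0.001,0.002,0.001,1],[-0.006,-0.0016,0.004,0.001,0.002,0.001,1],[-0.0115,-0.0016,0.007,0.001,0.002,0.001,1],[-0.0115,-0.0016,0.007,0.001,0.002,0.001,1]]'
python3 - <<'E'
from h import *
delta([532.6,14.2,212.6],Rt(-.09,T))
E
```

```text
clock: 8.9
eef_pos: [535.1, 14.1, 213.0]
tcp_rot: [3.142, 0.49, 3.052]
contact_force: [-0.0, -1.1, -3.6]
opening: 0.143
grasp_force: 108.8
at [535.1  14.1 213. ] t 8.9 shift [ 0.0024 -0.0001 -0.0008] turn [0.0002 0.0014 0.0003]
```

```bash
python3 -m crank '[[-0.002,0,0.001,0,0,0,1],[-0.0045,0,0.0024,0,0,0,1],[-0.0045,0,0.0024,0,0,0,1]]'
python3 -m crank '[[-0.002,0,0.001,0,0,0,1],[-0.0035,0,0.0019,0,0,0,1],[-0.0035,0,0.0019,0,0,0,1]]'
```

```text
clock: 9.2
eef_pos: [539.3, 13.7, 212.6]
tcp_rot: [-3.141, 0.489, 3.052]
contact_force: [0.7, -0.0, -3.6]
opening: 0.145
grasp_force: 108.9
clock: 9.5
eef_pos: [543.1, 13.3, 212.6]
tcp_rot: [-3.141, 0.489, 3.052]
contact_force: [-0.2, -0.4, -3.1]
opening: 0.144
grasp_force: 108.9
```

```bash
python3 -m crank '[[-0.0018,0,0.001,0,0,0,1],[-0.0026,0,0.0014,0,0,0,1],[-0.0026,0,0.0014,0,0,0,1]]'
python3 -m crank '[[-0.0018,0,0.001,0,0,0,1],[-0.0018,0,0.001,0,0,0,1]]'
```

```text
clock: 9.8
eef_pos: [543.9, 13.1, 211.4]
tcp_rot: [-3.141, 0.485, 3.052]
contact_force: [-10.5, 4.0, 1.8]
opening: 0.144
grasp_force: 109.9
clock: 10.0
eef_pos: [543.9, 12.9, 210.4]
tcp_rot: [-3.14, 0.481, 3.052]
contact_force: [-22.8, 6.1, 8.1]
opening: 0.15
grasp_force: 111.8
```

```bash
python3 -m crank '[[0.003,0,-0.0016,0,0,0,1],[0.003,0,-0.0016,0,0,0,1]]'
python3 - <<'E'
from h import *
delta([543.5,13.2,207],Rt(-.09,T))
f=cam('side');save(f['image'],'s3',box=(280,190,350,240),s=10)
E
```

```text
clock: 10.2
eef_pos: [543.9, 13.2, 212.3]
tcp_rot: [-3.141, 0.488, 3.052]
contact_force: [-5.4, 2.5, -4.2]
opening: 0.149
grasp_force: 109.1
at [543.9  13.2 212.3] t 10.2 shift [ 0.0028 -0.      0.0045] turn [-0.0001 -0.0005  0.0006]
```

View pics/s3.png

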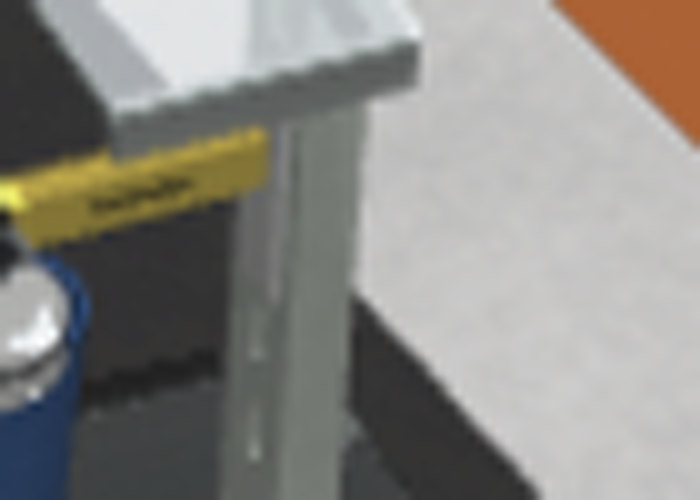

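The crop shows the plate flush against the upright, covering both orange frames. Next I lower it.

```bash
python3 -m crank '[[0.0014,0,0.0023,0,0,0,1],[0.0028,0,0.0048,0,0,0,1],[0.0035,0,0.0062,0,0,0,1],[0.0035,0,0.0062,0,0,0,1]]'
python3 -m crank '[[0.0009,0,0.0018,0,0,0,1],[0.0014,0,0.0027,0,0,0,1],[0.0014,0,0.0027,0,0,0,1]]'
```

```text
clock: 10.65
eef_pos: [543.9, 13.1, 204.9]
tcp_rot: [-3.141, 0.488, 3.052]
contact_force: [-4.9, 1.6, -1.5]
opening: 0.149
grasp_force: 109.4
clock: 10.95
eef_pos: [543.9, 13.1, 201.8]
tcp_rot: [-3.141, 0.488, 3.052]
contact_force: [-4.1, 1.2, -4.3]
opening: 0.146
grasp_force: 109.3
```

```bash
python3 -m crank '[[0.0007,0,0.0013,0,0,0,1],[0.0007,0,0.0013,0,0,0,1]]'
python3 -m crank '[[0.0007,0,0.0013,0,0,0,1],[0.0007,0,0.0013,0,0,0,1]]'
```

```text
clock: 11.15
eef_pos: [543.6, 13.2, 200.7]
tcp_rot: [-3.141, 0.488, 3.052]
contact_force: [-13.7, 2.7, 7.5]
opening: 0.144
grasp_force: 111.4
clock: 11.35
eef_pos: [543.1, 13.2, 199.6]
tcp_rot: [-3.141, 0.488, 3.052]
contact_force: [-23.4, 3.5, 18.0]
opening: 0.147
grasp_force: 113.1
```

```bash
python3 -m crank '[[-0.0002,0,-0.0024,0,0,0,1],[-0.0002,0,-0.0024,0,0,0,1],[-0.0002,0,-0.0024,0,0,0,1]]'
python3 -m crank '[[0,0,0,0,0,0,0.7],[0,0,0,0,0,0,0.5],[0,0,0,0,0,0,0.4],[0,0,0,0,0,0,0.4]]' 20
```

```text
clock: 11.65
eef_pos: [543.8, 13.2, 201.8]
tcp_rot: [-3.141, 0.49, 3.052]
contact_force: [-0.1, 0.4, -3.6]
opening: 0.144
grasp_force: 109.1
clock: 12.05
eef_pos: [543.7, 13.2, 201.8]
tcp_rot: [-3.141, 0.49, 3.052]
contact_force: [0.3, -0.1, 0.5]
opening: 0.602
grasp_force: 0.0
```

```bash
python3 -m crank '[[0.014,0,-0.012,0,0,0,0.3],[0.028,0,-0.024,0,0,0,0.3],[0.05,0,-0.042,0,0,0,0.3],[0.07,0,-0.06,0,0,0,0.3],[0.07,0,-0.06,0,0,0,0.3]]'
python3 - <<'E'
from h import *
f=cam('wrist');save(f['image'],'w6',s=1.42);print(r.sense()['contact_force'],f['position'])
c,s=np.cos(-.09),np.sin(-.09)
for a,z in((-150,212),(-150,190),(-5,212)):print(a,z,proj(f,[660.5+c*a,3+s*a,z])*1.42)
delta([430,372,180],Rt(0,np.pi/2))
E
```

```text
clock: 12.55
eef_pos: [451.2, 21.3, 221.7]
tcp_rot: [-3.141, 0.488, 3.052]
contact_force: [0.3, 0.6, 0.4]
opening: 0.704
grasp_force: 0.0
[ 1.13834495  0.38514482 -0.46018557] [322.68925737  33.02244756 292.99297769]
-150 212 [[392.26032091 471.08060363]]
-150 190 [[392.22281464 423.87942983]]
-5 212 [[391.7944041  564.12097128]]
at [453.1  21.4 222.2] t 12.6 shift [0.0677 0.3471 0.0117] turn [-0.0218  0.4899 -0.0872]
```

View pics/w6.png

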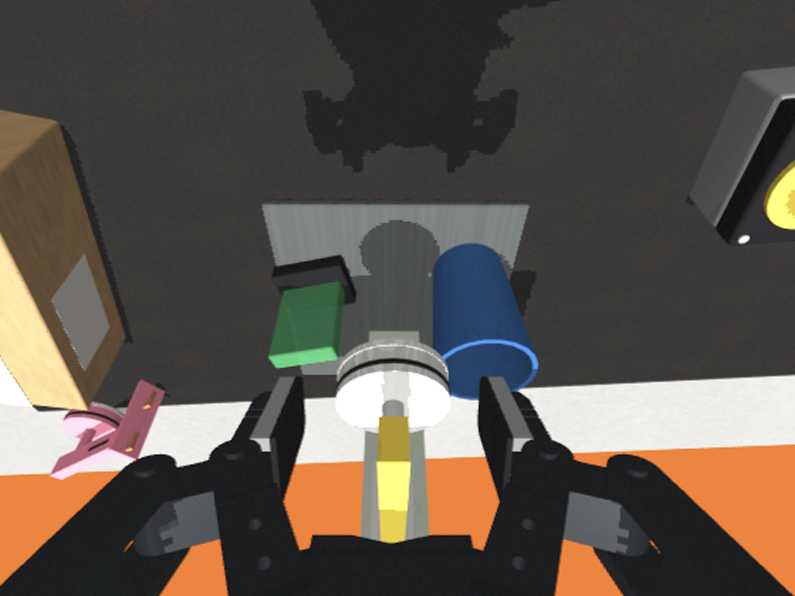

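The light hangs by itself, with its rear edge at (378..410,461), straight in line. The award and tumbler are untouched. On to the toggle, fingers shut.

```bash
python3 -m crank '[[0.04,0.05,0,0,0.1,0,0.3],[0.06,0.1,0,0,0.2,-0.02,1],[0.068,0.15,-0.03,-0.01,0.3,-0.04,1],[0.068,0.2,-0.03,-0.015,0.4,-0.06,1],[0.068,0.25,-0.03,-0.022,0.49,-0.087,1]]'
python3 - <<'E'
from h import *
delta([432,371,190],Rt(0.02,np.pi/2));print(r.sense()['qpos'].round(3))
E
```

```text
clock: 13.1
eef_pos: [401.9, 258.1, 216.6]
tcp_rot: [3.14, -0.003, -3.14]
contact_force: [0.6, -0.1, -0.4]
opening: 0.019
grasp_force: 0.0
at [401.9 258.1 216.6] t 13.1 shift [-0.0303  0.1128  0.0267] turn [ 0.0018 -0.003  -0.0188]
[ 0.566  0.163  1.973  0.004  1.007 -1.008]
```

```bash
python3 -m crank '[[-0.03,0.05,0.0,0,0,0,1],[-0.03,0.113,0.027,0,-0.003,-0.019,1],[-0.03,0.113,0.027,0,-0.003,-0.019,1],[-0.03,0.113,0.027,0,-0.003,-0.019,1]]' >/dev/null
python3 - <<'E'
from h import *
delta([440,370,107],Rt(0.02,np.pi/2))
f=cam('wrist')
hsv=cv2.cvtColor(f['image'],cv2.COLOR_RGB2HSV)
# check bushing/ball prediction
for p in([483.6,370.4,66],[471.6,370.2,99],[455.5,369.6,60],[520,370.8,60]):print(proj(f,p).round(1))
m=cv2.inRange(hsv,(50,120,100),(75,255,255));n,l,st,c=cv2.connectedComponentsWithStats(m)
for i in range(1,n):
    if st[i,4]>8:print('green',st[i,4],c[i],onz(f,*c[i],60).round(1))
E
```

```text
at [431.8 371.  186.4] t 13.5 shift [-0.0082 -0.0012  0.0794] turn [0.     0.0008 0.0006]
[[273.5 269. ]]
[[273.2 276.1]]
[[273.2 235.9]]
[[273.2 301.6]]
green 277 [215.22021661 248.52707581] [468.2 320.2  60. ]
```

```bash
python3 -m crank '[[-0.006,-0.001,0.03,0,0,0,1],[-0.006,-0.001,0.06,0,0,0,1],[-0.006,-0.001,0.079,0,0,0,1],[-0.006,-0.001,0.079,0,0,0,1]]'
python3 -m crank '[[-0.012,0,0,0,0,0,1],[-0.022,0,0,0,0,0,1],[-0.028,0,0,0,0,0,1],[-0.034,0,0,0,0,0,1],[-0.034,0,0,0,0,0,1]]'
```

```text
clock: 13.95
eef_pos: [436.6, 365.1, 107.5]
tcp_rot: [-3.139, -0.002, -3.124]
contact_force: [0.6, -0.3, 0.4]
opening: 0.003
grasp_force: 0.0
clock: 14.45
eef_pos: [472.8, 368.0, 110.3]
tcp_rot: [3.14, 0.003, -3.124]
contact_force: [0.2, -0.8, 0.5]
opening: 0.004
grasp_force: 0.0
```

```bash
python3 -m crank '[[-0.003,0,0,0,0,0,1],[-0.006,0,0,0,0,0,1],[-0.008,0,0,0,0,0,1]]'
python3 - <<'E'
from h import *
f=cam('top');im=f['image'];print(r.sense()['contact_force'])
save(im,'t2')
E
```

```text
clock: 14.75
eef_pos: [479.5, 368.0, 109.7]
tcp_rot: [3.141, 0.002, -3.123]
contact_force: [0.6, 0.3, -0.3]
opening: 0.001
grasp_force: 0.0
[-0.17963356 -0.0163904  -0.38855661]
```

```bash
python3 -m crank '[[0.03,0,0,0,0,0,1],[0.04,0,0,0,0,0,1],[0.06,0,-0.04,0,0,0,1],[0.08,0,-0.09,0,0,0,1],[0.08,0,-0.12,0,0,0,1]]'
python3 -m crank '[[0.02,0,-0.06,0,0,0,1],[0.02,0,-0.06,0,0,0,1],[0.02,0,-0.06,0,0,0,1]]'
python3 - <<'E'
from h import *
f=cam('wrist');g=cv2.cvtColor(f['image'],cv2.COLOR_RGB2GRAY)
for n,p in(('bush',[483.6,370.4,68]),('off',[471.6,370.2,99]),('on',[495.6,370.7,99])):print(n,proj(f,p).round(1))
u,v=proj(f,[483.6,370.4,80])[0].astype(int)
print(u,v);print(g[v-24:v+26:2,u-16:u+17:2])
s=cam('side');hs=cv2.cvtColor(s['image'],cv2.COLOR_RGB2HSV);m=cv2.inRange(hs,(24,150,80),(34,255,255));m[:,:270]=0;m[:195]=0;m[235:]=0
b=np.argwhere(m)[:,::-1];print('arm yellow',len(b),b.min(0),b.max(0),b.mean(0))
c,si=np.cos(-.09),np.sin(-.09)
for a,y,z in((-150,-7,190),(-150,-7,212),(-5,-7,190),(-5,-7,212)):print(a,z,proj(s,[660.5+c*a-si*y,3+si*a+c*y,z]).round(1))
E
```

```text
clock: 15.3
eef_pos: [397.6, 366.5, 231.7]
tcp_rot: [3.141, 0.002, -3.122]
contact_force: [1.4, 0.1, 0.0]
opening: -0.001
grasp_force: 0.0
clock: 15.6
eef_pos: [379.5, 367.0, 292.0]
tcp_rot: [3.138, 0.005, -3.122]
contact_force: [-0.3, -0.4, -0.3]
opening: 0.004
grasp_force: 0.0
bush [[276.1 265.3]]
off [[276.2 269. ]]
on [[276.2 287.8]]
276 270
[[ 37  40  38  39  40  39  39  38  40  37  39  40  41  40  38  41  40]
 [ 40  41  39  40  38  38  37  42  38  38  39  40  38  39  40  40  39]
 [ 38  37  40  39  39  39  39  35  40  37  39  38  40  38  38  39  36]
 [ 39  42  40  38  39  38  39  41  41  40  39  38  40  38  39  38  37]
 [ 37  40  38  38  46  98 167 199 203 177 111  50  39  37  37  38  38]
 [ 34  40  39  67 197 229 228 229 227 224 226 221  99  38  38  40  37]
 [ 37  35  66 217 228 229 227 227 222 225 226 226 228 108  38  37  35]
 [ 36  66  97 118 116 118  81  36  35  64 117 117 118 110  70  39  36]
 [ 39  94  94  95  95  95  67  23  20  39  94  95  95  96  95  36  37]
 [ 41  97  95  95  95  95  50  25  23  40  94  95  95  95  95  39  37]
 [ 42  95  95  95  94  94  50  23  20  38 
[... 482 characters left out ...]
35  23  24  27  94  96  94  96  96  86  27]
 [ 87  94  96  96  95  95  36  25  23  29  95  95  95  96  95  92  44]
 [ 95  96  95  96  96  95  34  25  24  29  94  95  94  96  94  96  24]
 [ 96  94  94  95  94  96  24  27  25  19  97  96  95  95  96  96  41]
 [ 96  95  96  97  96  94  23  24  22  21  95  97  94  96  96  95  42]
 [ 96  94  95  97  94  95  25  22  23  25  96  95  95  97  96  94  55]
 [ 95  95  94  96  95  96  25  23  22  23  95  93  93  94  95  95  54]
 [ 94  95  94  94  94  95  20  24  22  24  94  96  95  95  95  95  69]]
arm yellow 144 [270 205] [304 219] [288.93055556 211.29166667]
-150 190 [[269.  220.4]]
-150 212 [[269.  215.6]]
-5 190 [[305.8 210.5]]
-5 212 [[306.1 205.8]]
```

```bash
python3 -m crank '[[0,0,0,0,0,0,0.3],[0,0,0,0,0,0,0],[0,0,0,0,0,0,0],[0,0,0,0,0,0,0]]' >/dev/null
python3 - <<'E'
from h import *
f=cam('wrist');g=cv2.cvtColor(f['image'],cv2.COLOR_RGB2GRAY);print(f['position'])
for n,p in(('bush',[483.6,370.4,68]),('off',[471.6,370.2,99]),('on',[495.6,370.7,99]),('white',[455.5,369.6,60]),('green',[520,370.8,60])):print(n,proj(f,p).round(1))
print(g[250:306:2,262:292:2])
E
```

```text
[298.42748228 364.64659089 412.54418419]
bush [[277.8 267.9]]
off [[278.  271.6]]
on [[278.1 290.7]]
white [[277.6 243.7]]
green [[277.5 290.6]]
[[ 38  38  39  38  40  39  39  39  40  40  40  38  40  40  39]
 [ 36  40  40  39  39  41  40  38  37  37  37  39  36  39  40]
 [ 40  42  38  38  39  39  39  37  37  39  39  36  41  38  39]
 [ 37  41  40  38  37  51  96 119 121 108  64  39  39  38  38]
 [ 39  37  39  51 134 229 227 229 226 226 226 163  52  36  38]
 [ 38  36  51 199 228 229 228 229 226 225 226 227 218  70  39]
 [ 38  37 166 230 229 228 208 121 120 164 224 227 227 209  36]
 [ 39  65 227 230 227 151 176 169 166 169 138 224 228 228 111]
 [ 37 114 227 230 211 167 135  88  89 117 167 167 228 229 193]
 [ 38 142 227 230 205 151 108 170 169 132 138 176 227 229 193]
 [ 36 110 228 229 206 157 175 150 140 167 142 183 227 229 151]
 [ 38  81 224 230 222 168 162 110 108 122 168 201 227 228  70]
 [ 38  37 148 229 228 208 161 108 109 125 185 226 227 199  38]
 [ 35  34  36 169 228 230 205 108 108 153 226 226 203  37  34]
 [ 35  35  38  37 119 224 203 109 109 150 222 113  38  36  35]
 [ 37  37  36  36  37  35  63 108 108  82  39  37  37  37  36]
 [ 36  35  36  36  35  37  65 110 110  85  36  37  35  35  45]
 [ 36  37  37  36  37  35  90 110 108  95  37  35  38  39  56]
 [ 37  35  36  39  36  33  90 110 110 100  33  36  34  58  55]
 [ 54  38  38  35  33  36  96 110 110 100  34  35  36  57  57]
 [ 55  54  36  38  35  43  98  99  99  97  36  43  54  54  56]
 [ 55  55  55  49  37  37 115 137 137 119  46  57  54  57  56]
 [ 56  55  55  55  56  55 135 163 165 142  58  55  56  55  55]
 [ 54  55  56  56  51  55  94 159 162 124  54  55  54  56  55]
 [ 50  49  45  48  47  48  47  49  48  48  48  51  49  49  48]
 [ 57  58  60  58  56  58  57  58  58  58  56  55  55  55  56]
 [ 59  56  60  58  59  58  58  58  58  57  55  56  55  55  57]
 [ 60  57  58  59  56  60  57  58  56  57  57  58  56  56  55]]
```

The bat now reaches down to row ~296, with its ball at the predicted "on" spot (278,291), so the toggle is on. The robot is clear of everything, so I'm handing in.

```bash
python3 -c "
from h import *
print(r.sense()['contact_force'],r.sense()['qvel'].round(3));print(sign_off())"
```

```text
[-0.23076628  0.21122605  0.32112849] [-0.    -0.003 -0.004 -0.    -0.001 -0.001]
the job is handed in; nothing more can be done
None
```

The job is handed in, with no verdict returned: the light hangs in the orange-framed slots, sagging about 0.03 rad at its rear by my camera estimate (0.07 allowed), the toggle is on, and I saw no sign of the emergency stop or the bystanders being touched.

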